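# Seat the bayonet adapter tube on its sprung mount and hold it home

### The arm

A 7-joint arm with a two-finger parallel gripper is mounted at the origin on a cart in front of the work surface, level with it; the furniture and walls round the work are solid. World frame = base frame: x ahead of the robot, y to its left, z up, the work surface at z = 0. Lengths are in mm, angles in rad, forces in N, time in s.
With the tool pointing down it reaches from about 425 to 875 mm from the base axis. Payload 8.4 kg.
Tool frame: the origin (TCP) lies midway between the tips of the shut fingers; the grasp point (between the pads) lies 19 mm behind it (bot.hold_point_z is the distance from the TCP to the grasp point, in mm); z points along the fingers, y is the line along which they close (so a half turn about z gives the same grasp; the last joint's range is limited). The gripper opens to 87 mm and grips with 3 to 60 N. Pads are 19 mm wide; open, the fingers measure 117 mm over their backs; the gripper's body (75 mm by 190 mm) begins 51 mm behind the grasp point.
Start: joints at [-1.241, 0.333, 0.04, 1.465, -0.013, 1.343, -0.059], TCP at [270.254, 591.123, 222.546] pointing down, gripper open.
Joint ranges: [-2.58, 2.58], [-0.38, 2.09], [-1.3, 1.39], [0.25, 2.4], [-1.5, 4.64], [0.08, 2.09], [-2.65, 2.65]. Speed limits (rad/s): [2.22, 2.22, 2.79, 2.79, 3.14, 3.14, 3.14].

### API

Orientations are given as [roll, pitch, yaw] about the fixed x, y, z axes, in that order (R = Rz(yaw) Ry(pitch) Rx(roll)).
In Python, from workcell import bot, imaging gives the robot as it stands.
- The arm moves only by the shell command python3 -m creep 'ROWS' [FORCE]. ROWS is JSON, one flat list of numbers, 7 for each row, row after row: the shift along the tool's x, y, z in m, then the turn, a rotation vector about the tool's x, y, z in rad, then the gripper's target within -1 to 1 (shut at 1, half-way at 0, fully open at -1). In form: [x, y, z, rx, ry, rz, grip, x, y, z, rx, ry, rz, grip, ...]. A call has 1 to 8 rows; each row shifts and turns the commanded pose from where the row before left it, along the tool's axes as they then stand; what a row does not reach is not made up. A row lasts 1/12 s, in which the tool goes at most 41.7 mm and 7.16 degrees, less where a joint would pass 70% of its speed; a pose out of reach is approached as far as the arm can. A call is refused whole if a number of a shift passes 0.0417 or a number of a turn 0.125, either way. A call with a gripper value outside its range is refused whole. The fingers move at their own pace and stop on an object; FORCE is the grip in N (left out, the last holds). Time passes only in rows, so rows that do not move let the fingers close. It gives the time, the measured TCP pose, the force, the opening and the grip force at its end, in the units of the state.
- bot.sense(): the state, without advancing time (a new reading comes with each control period).
- imaging.capture(name): name is "side" or "top" or "wrist"; returns a dict with "img" (400x640x3 uint8, red, green, blue), "vfov" (degrees; the focal length in pixels is half the picture's height over the tangent of half this angle, whatever the lens; pixels are square), "cx", "cy" (the principal point, pixels), "cam_to_world" (4x4, takes a point from camera to world coordinates). Camera axes: x right, y down, z forward; pixel columns grow to the right and rows downward; lengths in mm; the calibration is good to about 2 mm. A picture is of the moment at which its call begins. There is no depth.
- bot.hand_in(): hands the job in; it is judged then, once.
The state is a dict: "t": time; "joints": joint angles; "dq": joint speeds; "tau": joint torques, N m; "tool_pos": TCP position; "ee_rot": TCP orientation; "ft_force": force on the tool from outside, world axes, zero at the start; "wrist_torque": the same for the moment, N m; "width": opening from 0.0 (shut) to 1.0 (fully open); "grip_force": force on a finger pad.
Only numpy, scipy, OpenCV 4.12 (cv2) and the standard library are available. Lean on these libraries where they do the work, as an engineer would, in place of code of your own. Each camera call takes 0.05 s, during which the arm holds its last target. There are 200 camera calls.

### The job

Pull the adapter tube with the knurled collar up out of its holder and set it over the spindle of the bayonet mount. With some push on it, turn it by the collar until its hidden keyway drops over the pin, then push it fully home, its rim flat on the seat, and finish while still holding it there against the spring: the job ends with your grip and push kept on the collar. Leave the plain plug in its holder and the other things on the bench where they are.

Things in the scene. Friction and masses are not known exactly. Their poses are not given: they have to be found in the camera images.
- collar (a point): the adapter: a tube 40 mm across and 120 mm long whose top 36 mm is a knurled collar 46 mm across, closed at the top; 0.12 to 0.25 kg. At the start it stands upright in one of two alike holders. This point is on its axis at the middle of the collar, 102 mm above the lower rim, 18 mm below the top; z runs up the tube
- adapter_rim (a point): centre of the adapter's lower rim, on its axis; z up the tube. In the foot is a bore 26 mm across, 46 mm deep, with four hidden keyways a quarter turn apart, each 9 mm wide and 19 mm deep from the rim; in which directions they lie is not known
- mount_seat (a point): the bayonet mount: a fixed plate 100x100x12 mm with a round flat seat 60 mm across on it; this point is the centre of the seat, 20 mm above the bench; z up. The adapter's lower rim lies flat on this seat when it is home
- mount_pin (a point): fixed point on the mount's axis, 24 mm above the seat: the top of the cross pin when the spring is relaxed. The spindle, a post 23 mm across with a nose tapered to 12 mm, ends 38 mm above the seat. A greased steel pin 5 mm thick goes across it and sticks out 4 mm on two opposite sides; it cannot turn, and its direction is not known
- spindle (a joint): how far the spindle is pressed down, m: 0 relaxed, 0.007 at its stop; spring 2.2 N at 0, 1.1 N more per mm. Not keyed, the adapter stands on the pin, rim 17 to 24 mm above the seat. As keyways come over the pin it springs up and the push vanishes; it can pop up 0.1 rad early, so turn on until the twist is gone (play 0.13 rad each way). Home, the keyways' ends press it 0.0045 down (7 N); unpushed, the adapter rises again
- holder_a: the fixed upright holder in which the adapter stands: round pot 52 mm across outside, 45 mm inside, rim 56 mm above the bench, foot plate 68 mm across, inner floor 8 mm above the bench; origin at the centre of its underside
- holder_b: the other holder, the same size, in which the plain plug stands; origin at the centre of its underside
- plug_center (a point): plain blanking plug in the other holder: smooth, 34 mm across with a smooth head 41 mm across, 90 mm long (shorter than the adapter, no knurling); the point is half-way up it; not needed
- bit_box: bystander: closed flat box 55x85x24 mm; origin at the centre of its underside
- phone: bystander: flat phone 146x73x9 mm; origin at the centre of its underside
- flux_bottle: bystander: small bottle 34 mm across, 70 mm tall; origin at the centre of its underside
- solder_reel: bystander: standing reel of solder 54 mm across, 36 mm tall; origin at the centre of its underside
- pliers: bystander: small pliers lying flat, 46x123x11 mm; origin at the centre of its underside
- canister: bystander: spray canister 60 mm across, 181 mm tall; origin at the centre of its underside
- relay_block: bystander: small black relay block 46x62x34 mm; origin at the centre of its underside
Mind the look-alikes: they are no part of the job. What is shaped like the part that bears collar but green is not meant. There is more than one size of the part that bears mount_seat; the job needs the smaller.

How it is judged (in metres and radians):
On the way:
1. the adapter has been pulled up clear of its holder (z of adapter_rim in the frame of holder_a above 0.056 m), for 0.1 s.
At the end, for the whole second after the job is handed in: The adapter is keyed on the mount and pushed home: its rim within 2 mm of the seat's height and 4 mm of its centre, upright within 0.06 rad, the spindle pressed 3 to 6.6 mm by the end of the keyways, at rest, with the fingers still holding it (more than 2 N) (z of adapter_rim in the frame of mount_seat below 0.002 m and horizontal distance between adapter_rim and mount_seat below 0.004 m and angle between adapter_rim's own z axis and vertical below 0.06 rad and value of joint spindle between 0.003 and 0.0066 m and contact force between the fingers and adapter above 2 N and velocity of joint spindle below 0.02 m/s); the arm keeps its last pose, push and grip.
It fails at once if the plug or another thing on the bench was disturbed (moved more than 30 mm) (distance of any of plug_center, bit_box, phone, flux_bottle, solder_reel, pliers, canister, relay_block from where it was at the start of the episode above 0.03 m).
It also fails if it takes over 45 s, if anything falls off the work surface, if the arm or the gripper's body presses on something with over 40 N, if the wrist force passes 120 N, or if a joint passes its speed limit or range.

## Working session

There is one attempt and no reset: what is moved stays moved. The work goes in short steps, Python scripts to look and compute and a shell command to move; the robot and the scene stay as the last step left them, time stands still between calls to the robot, and variables do not carry over. Pictures are saved under pics/ and viewed, at most 10 in all, crops included, and the job is handed in when it is done.

```bash
ls; mkdir -p pics; cat > h.py <<'E'
import numpy as np, cv2
from workcell import bot, imaging
def cap(n,f=None):
    c=imaging.capture(n)
    if f: cv2.imwrite(f'pics/{f}.png',c['img'][:,:,::-1])
    return c
def ray(c,u,v):
    f=c['img'].shape[0]/2/np.tan(np.radians(c['vfov'])/2)
    T=np.array(c['cam_to_world']); d=T[:3,:3]@np.array([(u-c['cx'])/f,(v-c['cy'])/f,1])
    return T[:3,3],d/np.linalg.norm(d)
def atz(c,u,v,z):
    o,d=ray(c,u,v); return o+d*(z-o[2])/d[2]
def proj(c,p):
    f=c['img'].shape[0]/2/np.tan(np.radians(c['vfov'])/2)
    T=np.array(c['cam_to_world']); q=T[:3,:3].T@(np.array(p)-T[:3,3]); return q[:2]/q[2]*f+[c['cx'],c['cy']]
def tri(rs):
    A=0;b=0
    for o,d in rs:
        P=np.eye(3)-np.outer(d,d); A=A+P; b=b+P@o
    return np.linalg.solve(A,b)
E
python3 - <<'E'
from h import *
import pickle
cs={n:cap(n,n+'0') for n in('side','top','wrist')}
pickle.dump(cs,open('c0.pkl','wb'))
for n,c in cs.items(): print(n,c['vfov'],c['cx'],c['cy'],np.round(c['cam_to_world'],3).tolist(),[k for k in c])
print(bot.sense())
E
```

```text
pics
side 55.90731021291617 322.785049094246 199.54570876343874 [[0.991, -0.072, 0.109, 348.893], [-0.131, -0.612, 0.78, -855.983], [0.01, -0.788, -0.616, 744.143], [0.0, 0.0, 0.0, 1.0]] ['img', 'vfov', 'cx', 'cy', 'cam_to_world']
top 49.75283890316736 324.353509852105 198.39046959148433 [[0.015, -0.99, 0.137, 258.719], [-1.0, -0.013, 0.017, -26.879], [-0.015, -0.138, -0.99, 1456.464], [0.0, 0.0, 0.0, 1.0]] ['img', 'vfov', 'cx', 'cy', 'cam_to_world']
wrist 68.24766095453533 321.5363920507339 198.19460677395813 [[0.416, 0.882, 0.223, 209.091], [0.909, -0.403, -0.104, 616.502], [-0.002, 0.246, -0.969, 384.755], [0.0, 0.0, 0.0, 1.0]] ['img', 'vfov', 'cx', 'cy', 'cam_to_world']
{'t': 0.15, 'joints': array([-1.24125016,  0.33375651,  0.03986785,  1.46608189, -0.0134092 ,
        1.34335281, -0.05850377]), 'dq': array([-0.00065561, -0.0007483 ,  0.00083388, -0.00544724, -0.00019401,
        0.00112134, -0.00068404]), 'tau': array([ 1.89030710e-03, -6.56837726e+01,  1.33679174e+00, -4.04106760e+01,
       -5.95698995e-02,  4.17089823e-02,  6.80857465e-05]), 'tool_pos': array([270.07609508, 590.80146211, 221.85168638]), 'ee_rot': array([-3.14026206e+00,  7.55292835e-05,  2.71283156e+00]), 'ft_force': array([ 0.78153973, -1.15773079, -0.36167275]), 'wrist_torque': array([-0.01963732, -0.04633983,  0.04751052]), 'grip_force': 0.0, 'width': 1.0025373347644744}
```

View pics/top0.png

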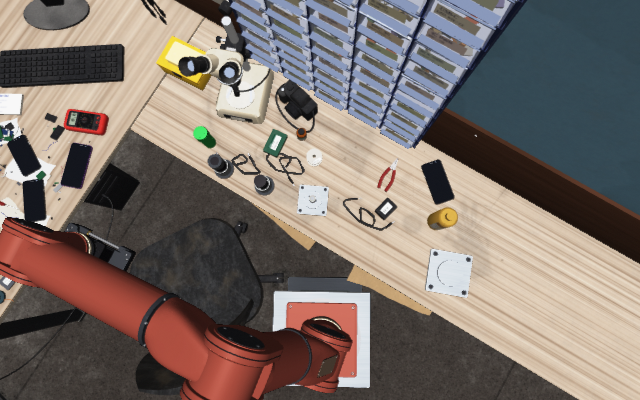

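View pics/side0.png

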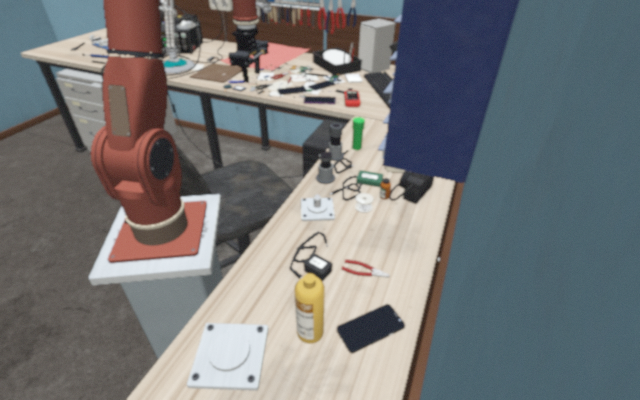

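Top view: the small mount is at about (312,200), holders at (219,164) and (262,183), and the green decoy at (204,137). The large mount at (450,273) isn't the one I need. Next I enlarge the holders.

```bash
python3 - <<'E'
from h import *
import pickle
cs=pickle.load(open('c0.pkl','rb'))
for i,(u,v) in enumerate([(219,164),(262,183),(312,200)]): print(np.round(atz(cs['top'],u,v,[100,100,58][i])))
a=cs['top']['img'][120:220,190:340,::-1]; b=cs['side']['img'][110:230,295:395,::-1]
a=cv2.resize(a,None,fx=5,fy=5,interpolation=2)[:,:]; b=cv2.resize(b,None,fx=4,fy=4,interpolation=2)
a=cv2.resize(cs['top']['img'][140:220,200:335,::-1],(405*1,240),interpolation=2)
b=cv2.resize(cs['side']['img'][110:230,295:395,::-1],(395,474),interpolation=2)
o=np.zeros((474,800,3),np.uint8);o[:240,:405]=a;o[:,405:]=b
o[240:474,:405]=cv2.resize(cs['wrist']['img'][:,:,::-1],(405,234))
cv2.imwrite('pics/crop.png',o)
E
```

```text
[554. 338. 100.]
[494. 197. 100.]
[447.  38.  58.]
```

View pics/crop.png

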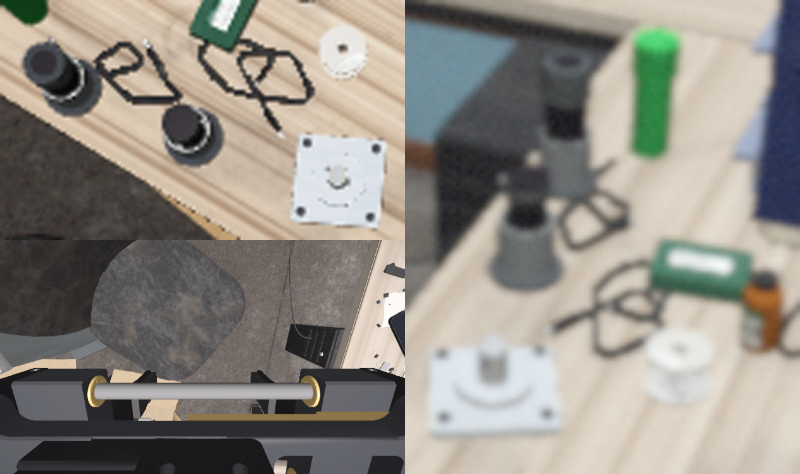

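The taller part with the grey-topped collar is in the far holder at about (215,159) top view and (336,125) side view. The plug is in the near holder. The mount spindle tip is at (312,199) top view and (317,197) side view.

```bash
cat >> h.py <<'E'
def Rt(e):
    from scipy.spatial.transform import Rotation as R
    return R.from_euler('xyz',e).as_matrix()
def go(target,yaw=None,s=None):
    "shift in tool axes (m) to bring TCP to target, and turn about tool z"
    s=s or bot.sense(); R=Rt(s['ee_rot']); d=R.T@(np.array(target)-s['tool_pos'])/1000
    rz=None if yaw is None else -((yaw-s['ee_rot'][2]+np.pi)%(2*np.pi)-np.pi)
    print('shift',np.round(d,4),'rz',rz,'tilt',np.round(s['ee_rot'],4),'joints',np.round(s['joints'],2),'t',s['t'])
E
python3 - <<'E'
from h import *
import pickle
cs=pickle.load(open('c0.pkl','rb')); T,S=cs['top'],cs['side']
for a,b in [((215,159),(336,124.7)),((312.3,199),(316.8,197.3)),((206,132),(358,119)),((260,180.5),(328,154))]:
    print(np.round(tri([ray(T,*a),ray(S,*b)])))
go([535,355,280])
E
```

```text
[562. 343. 131.]
[454.  37.  49.]
[649. 376. 132.]
[508. 204.  96.]
shift [-0.339  -0.1044 -0.058 ] rz None tilt [-3.1403e+00  1.0000e-04  2.7128e+00] joints [-1.24  0.33  0.04  1.47 -0.01  1.34 -0.06] t 0.15
```

```bash
python3 -m creep '[-0.01,-0.004,-0.02,0,0,0,-1, -0.04,-0.011,-0.018,0,0,0,-1, -0.04,-0.011,0,0,0,0,-1, -0.04,-0.011,0,0,0,0,-1, -0.04,-0.011,0,0,0,0,-1, -0.04,-0.011,0,0,0,0,-1, -0.04,-0.011,0,0,0,0,-1, -0.04,-0.011,0,0,0,0,-1]'; python3 - <<'E'
from h import *
go([607,322,260])
E
```

```text
t: 0.82
tool_pos: [499.0, 397.4, 259.1]
ee_rot: [-3.141, -0.0, 2.713]
ft_force: [0.6, 0.6, 0.4]
width: 0.999
grip_force: 0.0
shift [-0.1296 -0.0236 -0.0009] rz None tilt [-3.1415e+00 -1.0000e-04  2.7129e+00] joints [-0.89  0.29  0.19  1.45 -0.06  1.4   0.44] t 0.8167
```

```bash
python3 -m creep '[-0.035,-0.006,0,0,0,0,-1, -0.035,-0.006,0,0,0,0,-1, -0.035,-0.006,0,0,0,0,-1, -0.025,-0.006,0,0,0,0,-1, 0,0,0,0,0,0,-1]'; python3 - <<'E'
from h import *
import pickle
c=cap('wrist','w1'); pickle.dump(c,open('c1.pkl','wb'))
print(proj(c,[562,343,131]))
E
```

```text
t: 1.23
tool_pos: [610.6, 316.5, 258.3]
ee_rot: [-3.139, 0.003, 2.705]
ft_force: [0.4, -0.6, 0.6]
width: 1.001
grip_force: 0.0
[327.96216048 134.61377849]
```

View pics/w1.png

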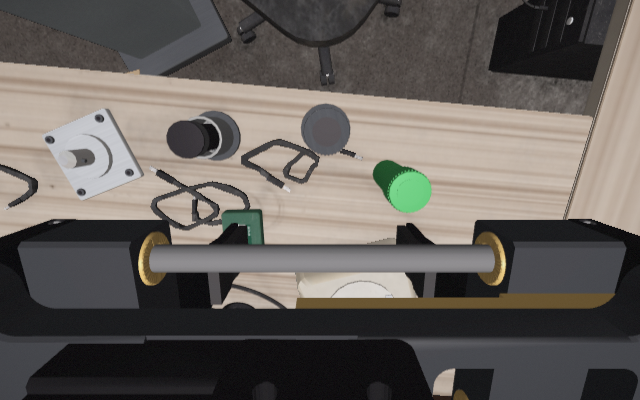

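The wrist view shows the collar's top disc at about (326,129), the plug at (185,139), the green decoy at (408,190), and the mount's spindle tip at about (68,159). I'll refine these numerically.

```bash
python3 - <<'E'
from h import *
import pickle
c=pickle.load(open('c1.pkl','rb')); cs=pickle.load(open('c0.pkl','rb'))
g=cv2.cvtColor(c['img'],cv2.COLOR_RGB2GRAY)
m=((g<125)).astype(np.uint8); m[:95]=0;m[160:]=0;m[:,:295]=0;m[:,357:]=0
m=cv2.morphologyEx(m,cv2.MORPH_OPEN,np.ones((9,9)))
k=max(cv2.findContours(m,0,1)[0],key=cv2.contourArea); e=cv2.fitEllipse(k); print('disc',e)
for z in(128,131): print(np.round(atz(c,*e[0],z),1))
print('tri top',np.round(tri([ray(c,*e[0]),ray(cs['top'],215,159)]),1), 'side',np.round(tri([ray(c,*e[0]),ray(cs['side'],336,124.7)]),1))
print('spindle',np.round(tri([ray(c,68,159),ray(cs['top'],312.3,199)]),1),np.round(tri([ray(c,68,159),ray(cs['side'],316.8,197.3)]),1))
# plate corners at z=12 (bolts) 
P=[(100,108),(142,192),(83,200),(43,139)]
P=[(102,110),(143,186),(87,199),(44,140)]
for p in P: print(np.round(atz(c,*p,12)))
hs=cv2.HoughCircles(cv2.GaussianBlur(g[90:220,30:160],(3,3),0),cv2.HOUGH_GRADIENT,1,20,param1=80,param2=12,minRadius=18,maxRadius=34)
print(hs)
big=cv2.resize(c['img'][90:220,30:160,::-1],(520,520),interpolation=2);cv2.imwrite('pics/mcrop.png',big)
E
```

```text
disc ((325.2545471191406, 129.13771057128906), (48.495513916015625, 50.96510696411133), 172.16014099121094)
[556.3 342.8 128. ]
[556.2 342.8 131. ]
tri top [558.3 341.1 143.8] side [558.3 342.5 130.9]
spindle [452.9  36.2  51.6] [454.9  34.8  51.2]
[410.  84.  12.]
[521.  75.  12.]
[503.  -8.  12.]
[409. -12.  12.]
[[[50.5 75.5 33.4]]]
```

View pics/mcrop.png

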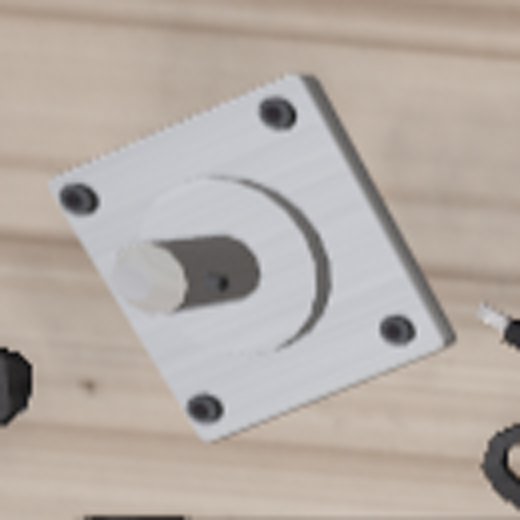

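```bash
python3 - <<'E'
from h import *
import pickle
c=pickle.load(open('c1.pkl','rb'))
B=[(278,113),(78,199),(205,408),(398,329)]
W=[atz(c,30+x/4,90+y/4,12) for x,y in B]; print(np.round(W,1).tolist(), 'centre',np.mean(W,0).round(1),'sides',[np.linalg.norm(W[i]-W[i-1]).round(1) for i in range(4)])
print('tip@58',atz(c,65.8,159.3,58).round(1),'pin dot @43',atz(c,30+55,90+70.6,41).round(1))
go([556.4,342.8,91])
E
```

```text
[[417.8, 74.3, 12.0], [412.3, -4.5, 12.0], [490.8, -9.7, 12.0], [496.1, 69.1, 12.0]] centre [454.3  32.3  12. ] sides [np.float64(78.5), np.float64(79.1), np.float64(78.7), np.float64(79.0)]
tip@58 [455.4  37.9  58. ] pin dot @43 [462.8  45.1  41. ]
shift [ 0.0572 -0.0003  0.1673] rz None tilt [-3.1396e+00  1.0000e-03  2.7071e+00] joints [-0.73  0.4   0.25  1.32 -0.1   1.44  0.66] t 1.2833
```

```bash
python3 -m creep '[0.03,0,0.02,0,0,0,-1, 0.0272,0,0.02,0,0,0,-1, 0,0,0.03,0,0,0,-1, 0,0,0.03,0,0,0,-1, 0,0,0.03,0,0,0,-1, 0,0,0.025,0,0,0,-1, 0,0,0.012,0,0,0,-1, 0,0,0,0,0,0,-1]' 40; python3 - <<'E'
from h import *
go([556.4,342.8,91])
E
```

```text
t: 1.95
tool_pos: [551.6, 346.7, 89.0]
ee_rot: [-3.137, -0.003, 2.714]
ft_force: [1.4, -0.1, -1.4]
width: 1.003
grip_force: 0.0
shift [-0.006  -0.0015 -0.002 ] rz None tilt [-3.1371e+00 -2.9000e-03  2.7141e+00] joints [-0.79  0.44  0.21  1.62 -0.1   1.1   0.59] t 1.95
```

```bash
python3 -m creep '[0,0,0,0,0,0,-1, 0,0,0,0,0,0,-1]'; python3 - <<'E'
from h import *
go([556.4,342.8,91])
E
```

```text
t: 2.12
tool_pos: [554.8, 347.8, 94.1]
ee_rot: [3.139, 0.001, 2.713]
ft_force: [-0.0, -0.4, 0.4]
width: 1.003
grip_force: 0.0
shift [-0.0035 -0.0039  0.0031] rz None tilt [3.1393e+00 1.1000e-03 2.7131e+00] joints [-0.79  0.44  0.21  1.61 -0.1   1.1   0.59] t 2.1167
```

```bash
python3 -m creep '[-0.004,-0.003,0.001,0,0,0,-1, 0,0,0,0,0,0,-1, 0,0,0,0,0,0,1, 0,0,0,0,0,0,1, 0,0,0,0,0,0,1, 0,0,0,0,0,0,1, 0,0,0,0,0,0,1, 0,0,0,0,0,0,1]' 40;  python3 -m creep '[0,0,0,0,0,0,1, 0,0,0,0,0,0,1]' ; python3 - <<'E'
from h import *
go([556.4,342.8,91]); s=bot.sense(); print(s['ft_force'],s['wrist_torque'],s['grip_force'],s['width'])
E
```

```text
t: 2.78
tool_pos: [556.4, 342.5, 91.1]
ee_rot: [-3.141, -0.0, 2.713]
ft_force: [0.8, -0.1, 0.1]
width: 0.628
grip_force: 0.0
t: 2.95
tool_pos: [556.4, 342.6, 91.1]
ee_rot: [3.141, 0.0, 2.713]
ft_force: [1.1, 0.1, 1.0]
width: 0.506
grip_force: 39.8
shift [0.0001 0.0001 0.0001] rz None tilt [3.1414 0.     2.7129] joints [-0.78  0.44  0.21  1.61 -0.1   1.1   0.6 ] t 2.95
[1.05160931 0.06316786 1.03064602] [ 0.11073141 -0.06784333 -0.01380012] 39.84420755498377 0.5060527769836344
```

```bash
python3 -m creep '[0,0,-0.015,0,0,0,1, 0,0,-0.025,0,0,0,1, 0,0,-0.025,0,0,0,1, 0,0,-0.03,0,0,0,1, 0,0,-0.03,0,0,0,1, 0,0,-0.015,0,0,0,1, 0,0,0,0,0,0,1, 0,0,0,0,0,0,1]'; python3 - <<'E'
from h import *
c=cap('side'); d=cap('top')
a=c['img'][70:200,270:400,::-1];b=d['img'][110:240,180:340,::-1]
cv2.imwrite('pics/l.png',np.hstack([cv2.resize(a,(360,360),interpolation=2),cv2.resize(b,(440,360),interpolation=2)]))
go([454.3,33,215]); print(bot.sense()['grip_force'])
E
```

```text
t: 3.62
tool_pos: [556.5, 342.5, 231.1]
ee_rot: [3.141, 0.0, 2.713]
ft_force: [0.6, -0.1, -3.5]
width: 0.506
grip_force: 39.8
shift [-0.0364 -0.3232  0.0148] rz None tilt [-3.1390e+00 -1.5000e-03  2.7129e+00] joints [-0.8   0.34  0.23  1.45 -0.08  1.36  0.58] t 3.7167
39.84176466181452
```

View pics/l.png

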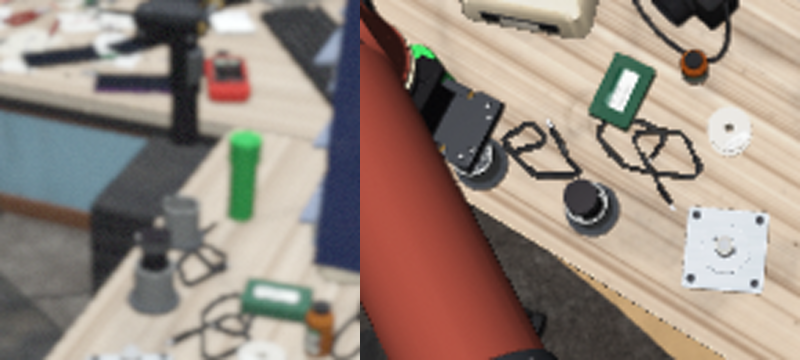

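The holder is now empty and the adapter hangs in the gripper. Next I move next to the mount for a close look.

```bash
python3 -m creep '[-0.005,-0.015,0,0,0,0,1, -0.01,-0.03,0,0,0,0,1, -0.01,-0.03,0,0,0,0,1, -0.01,-0.03,0,0,0,0,1, -0.01,-0.03,0,0,0,0,1, -0.01,-0.03,0,0,0,0,1, -0.01,-0.03,0,0,0,0,1, -0.01,-0.03,0,0,0,0,1]';python3 -m creep '[-0.01,-0.03,0,0,0,0,1, -0.01,-0.03,0,0,0,0,1, -0.01,-0.03,0,0,0,0,1, -0.005,-0.01,0,0,0,0,1, 0,0,0,0,0,0,1, 0,0,0,0,0,0,1, 0,0,0,0,0,0,1, 0,0,0,0,0,0,1]'; python3 - <<'E'
from h import *
import pickle
c=cap('wrist','w2'); pickle.dump(c,open('c2.pkl','wb'))
print(proj(c,[454.3,33,20]))
cv2.imwrite('pics/w2.png',cv2.resize(c['img'][0:320,160:480,::-1],(600,600),interpolation=2))
go([454.3,33,175])
E
```

```text
t: 4.38
tool_pos: [529.8, 104.9, 229.2]
ee_rot: [-3.14, -0.002, 2.713]
ft_force: [0.4, -0.5, -2.4]
width: 0.503
grip_force: 39.8
t: 5.05
tool_pos: [521.2, 2.8, 230.5]
ee_rot: [-3.141, -0.001, 2.715]
ft_force: [-0.3, 0.2, -2.6]
width: 0.505
grip_force: 39.8
[323.43662227 117.43927933]
shift [ 0.0734 -0.0001  0.0557] rz None tilt [-3.1411e+00 -8.0000e-04  2.7151e+00] joints [-0.49  0.06  0.42  1.78 -0.02  1.31  1.08] t 5.1
```

View pics/w2.png

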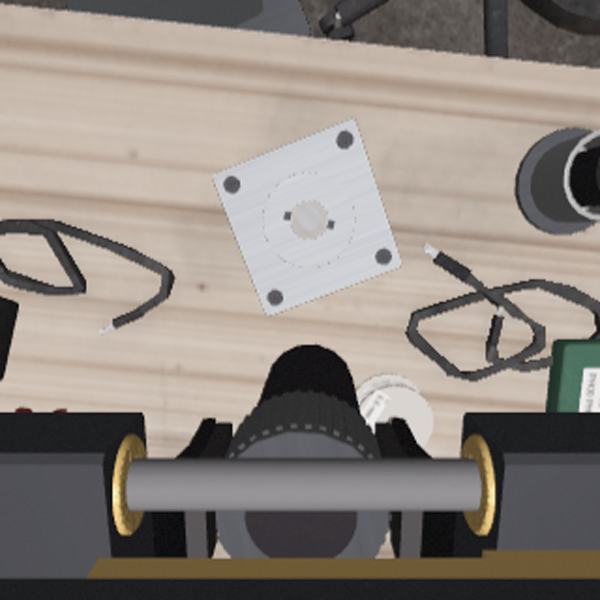

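The pin ends show at crop (288,216) and (331,225), the spindle tip at (309,219), and bolts at (345,139), (232,185), (275,298) and (384,257).

```bash
python3 - <<'E'
from h import *
import pickle
c=pickle.load(open('c2.pkl','rb')); k=320/600
W=[atz(c,160+x*k,y*k,12) for x,y in [(345,139),(232,185),(275,298),(384,257)]]
print(np.mean(W,0).round(1),[np.linalg.norm(W[i]-W[i-1]).round(1) for i in range(4)])
print('tip',atz(c,160+309*k,219*k,58).round(1)); p=[atz(c,160+x*k,y*k,41.5).round(1) for x,y in[(288,216),(331,225)]]; print('pin',p,np.mean(p,0))
# adapter bottom/top in hand: foot lower rim tip pixel (311,346) crop front; collar top centre (302,515)
s=bot.sense(); R=Rt(s['ee_rot']); print('rim expected px',((proj(c,s['tool_pos']+R@[20,0,83])-[160,0])/k).round(), 'axis rim centre',((proj(c,s['tool_pos']+R@[0,0,83])-[160,0])/k).round())
E
```

```text
[455.6  34.3  12. ] [np.float64(79.4), np.float64(78.7), np.float64(78.8), np.float64(79.0)]
tip [454.9  34.2  58. ]
pin [array([447.7,  23.5,  41.5]), array([463.5,  45.3,  41.5])] [455.6  34.4  41.5]
rim expected px [308. 337.] axis rim centre [308. 380.]
```

```bash
python3 - <<'E'
from h import *
import pickle
c=pickle.load(open('c2.pkl','rb'))
s=bot.sense(); R=Rt(s['ee_rot'])
for dx in(0,-3,-6):
  print(dx,[ (n,proj(c,s['tool_pos']+R@[r+dx,0,z]).round(1).tolist()) for n,r,z in(('rim',20,83),('collarlow',23,-1),('top',23,-37))])
g=cv2.cvtColor(c['img'],cv2.COLOR_RGB2GRAY)
print(g[175:250,320:329].mean(1).round().astype(int).tolist())
a=g[160:250,250:390]; a=cv2.convertScaleAbs(a,alpha=2.2)
cv2.imwrite('pics/ad.png',cv2.resize(a,(780,501),interpolation=2))
E
```

```text
0 [('rim', [324.2, 179.8]), ('collarlow', [325.4, 202.0]), ('top', [326.4, 222.7])]
-3 [('rim', [324.2, 183.3]), ('collarlow', [325.4, 207.1]), ('top', [326.4, 229.0])]
-6 [('rim', [324.2, 186.7]), ('collarlow', [325.4, 212.1]), ('top', [326.4, 235.2])]
[185, 184, 184, 189, 194, 194, 194, 194, 173, 25, 20, 21, 20, 20, 20, 21, 20, 20, 20, 20, 20, 19, 19, 20, 20, 20, 20, 20, 19, 20, 21, 21, 22, 28, 40, 48, 47, 48, 47, 48, 47, 48, 48, 49, 48, 47, 49, 49, 48, 49, 50, 59, 68, 63, 52, 65, 88, 99, 99, 99, 99, 99, 100, 100, 100, 100, 100, 100, 94, 69, 62, 76, 87, 96, 106]
```

View pics/ad.png

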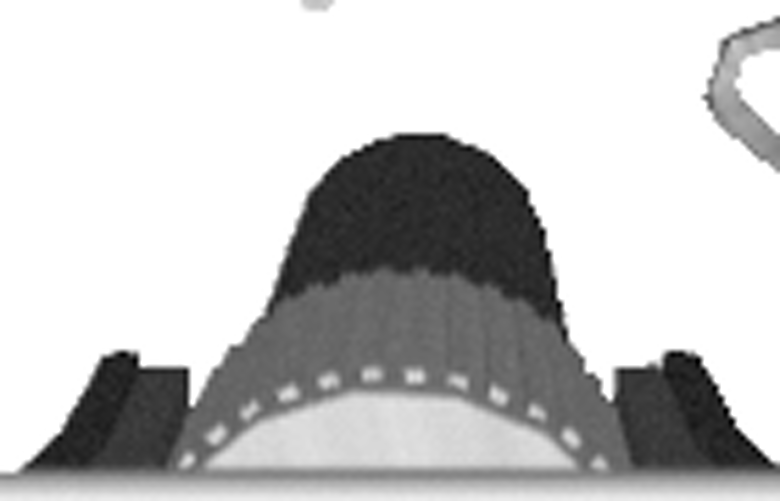

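```bash
python3 - <<'E'
from h import *
go([452,35.2,152])
E
```

```text
shift [0.0764 0.001  0.0787] rz None tilt [-3.1411e+00 -8.0000e-04  2.7151e+00] joints [-0.49  0.06  0.42  1.78 -0.02  1.31  1.08] t 5.1
```

```bash
python3 -m creep '[0.015,0.001,0,0,0,0,1, 0.025,0,0,0,0,0,1, 0.025,0,0.02,0,0,0,1, 0.0114,0,0.025,0,0,0,1, 0,0,0.02,0,0,0,1, 0,0,0.0137,0,0,0,1, 0,0,0,0,0,0,1, 0,0,0,0,0,0,1]'; python3 -m creep '[0,0,0,0,0,0,1, 0,0,0,0,0,0,1]';python3 - <<'E'
from h import *
go([452,35.2,152]);s=bot.sense();print(s['wrist_torque'])
E
```

```text
t: 5.77
tool_pos: [452.0, 34.4, 152.3]
ee_rot: [-3.141, -0.001, 2.714]
ft_force: [-0.2, 0.1, -2.6]
width: 0.51
grip_force: 39.8
t: 5.93
tool_pos: [453.1, 34.1, 153.6]
ee_rot: [3.141, 0.001, 2.713]
ft_force: [0.3, 0.2, -2.1]
width: 0.506
grip_force: 39.8
shift [0.0015 0.0005 0.0016] rz None tilt [3.1406e+00 1.3000e-03 2.7130e+00] joints [-0.54 -0.03  0.37  2.03  0.01  1.14  0.96] t 5.9333
[ 0.00661825 -0.00207708 -0.0379453 ]
```

Now I descend slowly toward the pin (contact expected near TCP z ≈ 127).

```bash
python3 -m creep '[0,0.0005,0.008,0,0,0,1, 0,0,0.006,0,0,0,1, 0,0,0,0,0,0,1]'; python3 -m creep '[0,0,0.004,0,0,0,1, 0,0,0.004,0,0,0,1, 0,0,0,0,0,0,1]'
```

```text
t: 6.18
tool_pos: [451.8, 34.2, 137.2]
ee_rot: [-3.14, -0.001, 2.713]
ft_force: [0.0, -0.1, -2.5]
width: 0.504
grip_force: 39.8
t: 6.43
tool_pos: [452.0, 34.2, 129.6]
ee_rot: [-3.141, -0.001, 2.713]
ft_force: [-0.9, 0.9, -2.8]
width: 0.505
grip_force: 39.8
```

```bash
python3 -m creep '[0,0,0.003,0,0,0,1, 0,0,0,0,0,0,1, 0,0,0,0,0,0,1]'; python3 -c "
from h import *
go([452,35.2,124]);s=bot.sense();print(s['ft_force'],s['wrist_torque'])"
```

```text
t: 6.68
tool_pos: [452.4, 34.3, 127.4]
ee_rot: [-3.141, -0.0, 2.713]
ft_force: [0.3, 0.0, -2.3]
width: 0.505
grip_force: 39.8
shift [0.0008 0.0007 0.0034] rz None tilt [-3.1414e+00 -1.0000e-04  2.7127e+00] joints [-0.54 -0.    0.37  2.06  0.    1.09  0.97] t 6.6833
[ 0.2826521   0.01755186 -2.3499809 ] [-0.04362366  0.01228588  0.00958689]
```

```bash
python3 -m creep '[0,0,0.002,0,0,0,1, 0,0,0.0015,0,0,0,1, 0,0,0,0,0,0,1, 0,0,0,0,0,0,1]'; python3 -c "
from h import *
s=bot.sense();print(s['ft_force'],s['wrist_torque'])"
```

```text
t: 7.02
tool_pos: [452.8, 34.3, 124.2]
ee_rot: [3.141, 0.0, 2.713]
ft_force: [-0.6, -0.2, 1.4]
width: 0.507
grip_force: 39.8
[-0.63225011 -0.1803245   1.38872686] [-0.13355926  0.03051413  0.01028175]
```

Contact with the pin is at TCP z ≈ 125.6. I press about 2 mm more and start turning. The adapter sits about 3.3 mm off in tool x, so I compensate in y as I turn.

```bash
python3 -m creep '[0,0,0.002,0,0,0,1, 0,0,0,0,0,0,1, 0,0.0003,0,0,0,0.08,1, 0,0.0003,0,0,0,0.08,1, 0,0,0,0,0,0,1]'; python3 -c "
from h import *
s=bot.sense();print(s['wrist_torque'])"; python3 -m creep '[0,0.0003,0,0,0,0.08,1, 0,0.0003,0,0,0,0.08,1, 0,0,0,0,0,0,1]'; python3 -c "
from h import *
s=bot.sense();print(s['wrist_torque'])"
```

```text
t: 7.43
tool_pos: [452.6, 34.6, 121.8]
ee_rot: [-3.141, -0.0, 2.549]
ft_force: [-0.4, -2.2, -4.8]
width: 0.507
grip_force: 39.8
[-0.56496093 -0.04216759 -0.1155549 ]
t: 7.68
tool_pos: [452.6, 35.3, 121.4]
ee_rot: [-3.141, -0.001, 2.392]
ft_force: [-0.0, -0.2, -2.4]
width: 0.508
grip_force: 39.8
[-0.00079038  0.08392957  0.00698503]
```

The push vanished and the twist is about zero, so it looks keyed. I push down to check.

```bash
python3 -m creep '[0,0,0.003,0,0,0,1, 0,0,0.002,0,0,0,1, 0,0,0,0,0,0,1, 0,0,0,0,0,0,1]'; python3 -c "
from h import *
s=bot.sense();print(s['wrist_torque'])"
```

```text
t: 8.02
tool_pos: [452.8, 35.3, 116.6]
ee_rot: [-3.141, -0.0, 2.394]
ft_force: [-0.9, 1.5, -2.1]
width: 0.51
grip_force: 39.8
[ 0.06378014  0.13783984 -0.03810855]
```

```bash
python3 -m creep '[0,0,0.004,0,0,0,1, 0,0,0.003,0,0,0,1, 0,0,0.002,0,0,0,1, 0,0,0,0,0,0,1, 0,0,0,0,0,0,1]'; python3 -c "
from h import *
s=bot.sense();print(s['ft_force'],s['wrist_torque'])"
```

```text
t: 8.43
tool_pos: [453.0, 35.3, 107.9]
ee_rot: [-3.141, -0.0, 2.393]
ft_force: [-1.0, 0.6, -1.5]
width: 0.506
grip_force: 39.8
[-0.98502585  0.64787676 -1.46829633] [ 0.07681191  0.27094363 -0.00778458]
```

```bash
python3 -m creep '[0,0,0.002,0,0,0,1, 0,0,0.002,0,0,0,1, 0,0,0,0,0,0,1, 0,0,0,0,0,0,1]'; python3 -c "
from h import *
s=bot.sense();print(s['ft_force'],s['wrist_torque'])"
```

```text
t: 8.77
tool_pos: [453.3, 35.3, 104.1]
ee_rot: [3.141, 0.0, 2.393]
ft_force: [-1.0, 0.1, 2.5]
width: 0.502
grip_force: 39.8
[-0.96083445  0.09278545  2.45704287] [0.00070471 0.51550097 0.02359147]
```

```bash
python3 -m creep '[0,0,0.0015,0,0,0,1, 0,0,0.001,0,0,0,1, 0,0,0,0,0,0,1, 0,0,0,0,0,0,1]' 50; python3 -c "
from h import *
s=bot.sense();print(s['ft_force'],s['wrist_torque'])"
```

```text
t: 9.1
tool_pos: [454.0, 35.3, 102.8]
ee_rot: [3.14, 0.001, 2.393]
ft_force: [-5.2, -0.2, 15.1]
width: 0.51
grip_force: 50.1
[-5.22747905 -0.18216689 15.06524969] [-0.4979      1.39072454 -0.00986998]
```

```bash
python3 -m creep '[0,0,0,0,0,0,1, 0,0,0,0,0,0,1, 0,0,0,0,0,0,1]'; python3 - <<'E'
from h import *
s=bot.sense();print(s['ft_force'],s['wrist_torque'])
c=cap('side');cv2.imwrite('pics/fin.png',cv2.resize(c['img'][120:230,260:400,::-1],(760,597),interpolation=2))
print(proj(c,[455.2,34.3,20]),proj(c,[455.2,34.3,140]))
E
```

```text
t: 9.35
tool_pos: [454.0, 35.3, 102.8]
ee_rot: [3.14, 0.001, 2.393]
ft_force: [-3.6, -0.9, 15.0]
width: 0.503
grip_force: 50.1
[-3.61638    -0.8735017  15.03741585] [-0.43226016  1.34113522 -0.03761306]
[316.78257696 205.45289841] [316.80376247 172.82039467]
```

View pics/fin.png

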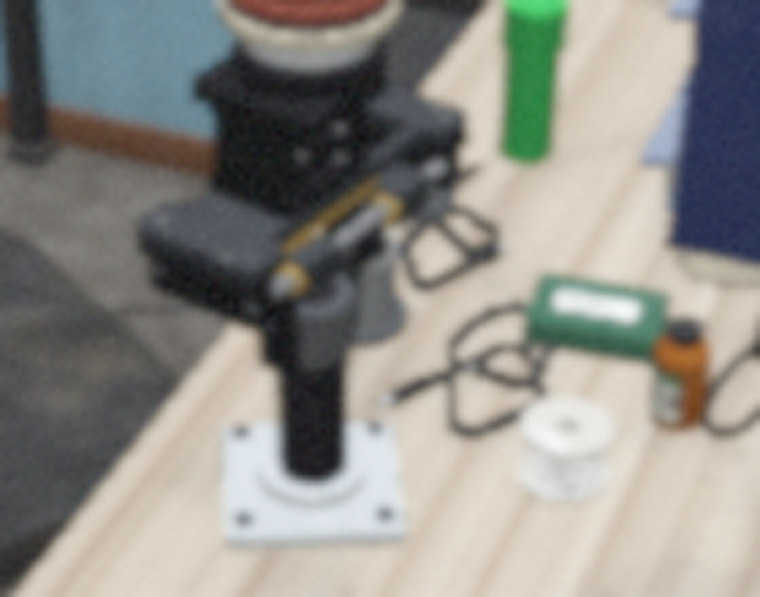

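The tube stands on the seat with the collar gripped. There's some side load (-x), so I relieve it and press slightly more, to check that it's seated rather than jammed.

```bash
python3 -m creep '[0.0006,-0.0005,0,0,0,0,1, 0,0,0,0,0,0,1, 0,0,0,0,0,0,1]'; python3 -c "
from h import *
s=bot.sense();print(s['tool_pos'],s['ft_force'],s['wrist_torque'])"; python3 -m creep '[0.0006,-0.0005,0.0005,0,0,0,1, 0,0,0,0,0,0,1, 0,0,0,0,0,0,1]'; python3 -c "
from h import *
s=bot.sense();print(s['tool_pos'],s['ft_force'],s['wrist_torque'],s['ee_rot'])"
```

```text
t: 9.65
tool_pos: [453.6, 35.5, 102.8]
ee_rot: [3.139, 0.002, 2.393]
ft_force: [-1.8, 0.2, 12.4]
width: 0.503
grip_force: 50.1
[453.6401575   35.45248728 102.7820407 ] [-1.7805934   0.2277367  12.42847725] [-0.38245164  0.79920415 -0.04058357]
t: 9.9
tool_pos: [453.4, 35.5, 102.8]
ee_rot: [3.138, 0.002, 2.393]
ft_force: [-1.7, -0.6, 15.9]
width: 0.504
grip_force: 50.1
[453.43913965  35.50794765 102.76058348] [-1.70041886 -0.64743705 15.85022668] [-0.48524251  0.70404933 -0.03167117] [3.13843955e+00 2.32491886e-03 2.39279256e+00]
```

```bash
python3 -m creep '[0,0,0.001,0,0,0,1, 0.0003,-0.0003,0.0005,0,0,0,1, 0,0,0,0,0,0,1, 0,0,0,0,0,0,1, 0,0,0,0,0,0,1, 0,0,0,0,0,0,1]' 60; python3 -c "
from h import *
s=bot.sense();print(s['tool_pos'],s['ft_force'],s['wrist_torque'],s['ee_rot'],s['dq'])"
```

```text
t: 10.4
tool_pos: [453.8, 35.5, 102.6]
ee_rot: [3.137, 0.003, 2.393]
ft_force: [-4.8, -1.2, 29.4]
width: 0.503
grip_force: 60.1
[453.84246229  35.49323409 102.57376888] [-4.75071939 -1.24176932 29.394086  ] [-0.9235597   1.67294371  0.02772732] [3.13715721e+00 3.09340388e-03 2.39269808e+00] [-1.26858284e-03 -6.11326676e-04  4.18666108e-04  1.28512809e-03
  9.89764625e-05  5.67607482e-04  7.16066351e-04]
```

```bash
python3 -c "
from h import *
print(bot.hand_in())"
```

```text
the job is handed in; nothing more can be done
None
```

I handed the job in with the adapter keyed on the small mount, pressed firmly onto its seat and held there with a 60 N grip and about 30 N of push. Seating was judged from the force readings and one side picture, and the hand-in returned no verdict.

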